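# Refit the wax pot's valve handle and close the drain

## Robot

A 6-joint arm with a two-finger parallel gripper is mounted at the origin on the work surface. World frame = base frame: x ahead of the robot, y to its left, z up, the work surface at z = 0. Lengths are in m, angles in rad, forces in N, time in s.
With the tool pointing down it reaches from about 0.325 to 0.85 m from the base axis. Payload 4.4 kg.
Tool frame: the origin (TCP) lies midway between the tips of the shut fingers; the grasp point (between the pads) lies 19 mm behind it; z points along the fingers, y is the direction in which the jaws open and shut (so a half turn about z gives the same grasp; the last joint's range is limited). The gripper opens to 94 mm and grips with 3 to 60 N. Pads are 16 mm wide; open, the fingers measure 119 mm over their backs; the gripper's body (75 mm by 177 mm) begins 78 mm behind the grasp point.
Start: joints at [-1.27, 0.207, 1.542, -0, 1.393, -0.15], TCP at [0.251, -0.518, 0.205] pointing down, gripper open.
Joint ranges: [-2.73, 2.73], [-0.86, 2.22], [0.23, 2.46], [-1.11, 4.25], [0.08, 2.63], [-2.82, 2.82]. Speed limits (rad/s): [2.79, 2.79, 3.14, 3.14, 3.14, 3.14].

## Interface

Orientations are given as a unit quaternion [x, y, z, w].
In Python, from station import r gives the robot as it stands.
- The arm moves only by the tool send_rows, never from a script. Its argument "deltas" is a list of rows, each a list of 7 numbers: the finger opening in cm, from 0 to 9.4, then the shift along the tool's x, y, z in cm, then the turn, a rotation vector about the tool's x, y, z in degrees. In form: [[gripper, x, y, z, ax, ay, az], ...]. A call has exactly 10 rows; each row is the pose to reach, as a shift and turn from the pose commanded when the call began, along the tool's axes at that moment; what a row does not reach only later rows make up. A row lasts 1/8 s, in which the tool goes at most 62.5 mm and 10.7 degrees, less where a joint would pass 70% of its speed; a pose out of reach is approached as far as the arm can. A call with a gripper value outside its range is refused whole. The fingers move at their own pace and stop on an object; the grip force is fixed at half the most. Time passes only in rows, so rows that repeat a pose let the fingers close, or fill a call up. It gives the time, the measured TCP pose, the force and the opening at its end, in the units of the state.
- r.get_state(): the state, without advancing time (a new reading comes with each control period).
- r.snapshot(name): name is "scene" or "top" or "wrist"; returns the picture (400x640x3 uint8, red, green, blue); there is no depth.
- r.camera_model(name): a dict with "fov_y" (degrees; the focal length in pixels is half the picture's height over the tangent of half this angle, whatever the lens; pixels are square), "cx", "cy" (the principal point, pixels), "distortion" ([k1, k2, p1, p2, k3] as OpenCV has them; the pictures are not rectified), "R" (3x3) and "t" (3): a world point X has camera coordinates R X + t; the wrist camera has in their place "tool_from_camera" (4x4, takes a point from camera to tool coordinates, whose origin is the TCP and whose axes are the flange's). Camera axes: x right, y down, z forward; pixel columns grow to the right and rows downward; lengths in m; the calibration is good to about 2 mm. A picture is of the moment at which its call begins: read the wrist's pose just before it. camera_model takes no time and is no camera call.
- r.close_job(): hands the job in, once; it reports no verdict.
Trained networks look in the newest picture that a camera, given by its name, has taken for a name from the list of things; names that differ only in an ending like _2 or _b are one class to them, and where a whole thing is asked for, a point or a joint stands for the part that bears it (a point fixed in the world has none). Each returns a list of dicts, best first, with "confidence" (0 to 1); they miss things now and then, are a little off and sometimes report something else, mostly with a low value. They report only what shows in the picture. A call takes as long as a camera call. They do not tell look-alikes from the thing itself.
- r.search_frame(camera, query): "rect" ([left, top, right, bottom] in pixels, round what is visible of it).
- r.outline_of(camera, query): "region" (400x640 bool, what is visible of it) and "rect" ([left, top, right, bottom] in pixels, round what is visible of it).
- r.mark_of(camera, query): "point" ([column, row] in pixels: a listed point, or the origin of a listed thing).
The state is a dict: "time_s": time; "q": joint angles; "joint_vel": joint speeds; "joint_efforts": joint torques, N m; "tcp_pos": TCP position; "ee_rot": TCP orientation; "wrist_force": force on the tool from outside, world axes, zero at the start; "ft_torque": the same for the moment, N m; "opening": finger opening in m.
Only numpy, scipy, OpenCV 4.12 (cv2) and the standard library are available. Lean on these libraries where they do the work, as an engineer would, in place of code of your own. Each camera call takes 0.05 s, during which the arm holds its last target. There are 200 camera calls.

## Task

Take the loose red T-handle from the tray, set it on the copper-coloured stem of the wax pot's drain valve, feel gently for the position in which its slot slips over the stem's two flats and seat it fully home on the collar. Then close the valve by turning the handle, either way round, until its fin lies square across the drain pipe, and let go, leaving it fully home. Touch down slowly and press lightly, never with more than 35 N on the valve, and leave everything else where it is.

Things in the scene. Friction and masses are not known exactly. Their poses are not given: they have to be found in the camera images.
- handle: Loose red T-handle, about 0.1 kg, upright in the tray. Origin: centre of its underside, z up. Hub block 64 (x) x 36 (y) x 26 mm high; on it a grip fin 60 (x) x 12 (y) mm, 38 mm high, top 64 mm above the origin. In the hub's underside a straight slot, open below, 48 mm long (x) x 14 mm wide (y) x 21 mm deep, along the fin. The same either way round (half turn about z).
- valve: Brass drain valve of the wax pot, fixed. Origin: on the table under the stem's axis; z up, +y along the drain pipe to the pot, x across the pipe. Pot 300 mm across, 270 mm high, its wall 220 mm off along +y. Closed: stem tang and handle fin along x, either end first, so the nearer way round will do; no end stops. The stem is stiff (0.12 N m), stays where left, and is not turned by light rubbing on its top.
- valve_seat (a point): On the stem's axis, centre of the top face of the steel collar (52 mm across, 86 mm above the table), axes as valve. The handle's underside rests on this face when fully home; pressing with 5 to 10 N is enough to feel and seat it. Pipe and spout (at -y) lie below it.
- stem_top (a point): Centre of the top of the copper-coloured stem tang, 18 mm above the collar. Tang 42 mm long x 10 mm thick. The axes given are the fixed valve's, NOT the tang's: the tang stands part open, at an unmeasured 0.4 to 2.3 rad counter-clockwise (from above) from the valve's x. The slot passes over it only when well centred and within about 5 degrees; until then the handle stands about 18 mm too high.
- tray: Grey open tray 260 x 180 mm, walls 15 mm high, fixed to the table; its inner floor, 4 mm above the table, carries the handle, the nut and the plug. Origin: centre of its underside.
- nut: Bystander, to be left alone: brass union nut, ring 48 mm across, 16 mm high, lying in the tray. Origin on its underside, at the centre.
- plug: Bystander, to be left alone: steel plug, cylinder 32 mm across, 22 mm high, standing in the tray. Origin on its underside, at the centre.
- cake_big: Bystander, to be left alone: large round cake of yellow wax, 170 mm across, 40 mm high. Origin on its underside, at the centre.
- cake_small: Bystander, to be left alone: small round cake of yellow wax, 110 mm across, 35 mm high. Origin on its underside, at the centre.
- bottle: Bystander, to be left alone: white bottle with red cap, 70 mm across, 170 mm high. Origin on its underside, at the centre.
- jar: Bystander, to be left alone: amber jar with black lid, 70 mm across, 90 mm high. Origin on its underside, at the centre.
- spatula: Bystander, to be left alone: spatula 280 mm long lying on the table. Origin: at its middle.
- ruler: Bystander, to be left alone: steel ruler 250 x 30 x 4 mm lying on a wooden cutting board. Origin on its underside, at the centre.
Things that resemble listed ones, but are neither listed nor needed, are in the scene too. Leave any pink look-alike of the handle alone.

How it is judged:
On the way:
1. the handle is fully home on the stem, with the valve still part open (z of handle in the frame of valve_seat between -0.003 and 0.003 m and horizontal distance between handle and valve_seat below 0.005 m and angle between handle's own z axis and vertical below 0.08 rad and angle between the x axis of handle and the x axis of valve_seat, either way round above 0.2 rad), for 0.2 s.
At the end, for the whole second after the job is handed in: The handle sits fully home on the valve (underside within 3 mm of the collar, centred within 5 mm, upright within 0.08 rad), its fin square across the drain pipe within 0.15 rad (valve closed), at rest and released (z of handle in the frame of valve_seat between -0.003 and 0.003 m and horizontal distance between handle and valve_seat below 0.005 m and angle between handle's own z axis and vertical below 0.08 rad and angle between the x axis of handle and the x axis of valve_seat, either way round below 0.15 rad and linear speed of handle below 0.02 m/s); the robot touches nothing.
It fails at once if the handle is pressed or twisted on the valve with more than 35 N (contact force between handle and valve above 35 N).
It fails at once if a bystander is moved by more than 20 mm (distance of any of nut, plug, cake_big, cake_small, bottle, jar, spatula, ruler from where it was at the start of the episode above 0.02 m).
It also fails if it takes over 72 s, if anything falls off the work surface, if the arm or the gripper's body presses on something with over 40 N, if the wrist force passes 120 N, or if a joint passes its speed limit or range.

## Working session

There is one attempt and no reset: what is moved stays moved. The work goes in short steps, Python scripts to look and compute and a tool call to move; the robot and the scene stay as the last step left them, time stands still between calls to the robot, and variables do not carry over. Pictures are saved under pics/ and viewed, about 8 in all and at most 12, crops included, and the job is handed in when it is done.

Besides the shell and the picture viewer there is one more tool, called after "Request:" by a JSON object that holds its "fn" and its "kwargs", one argument or row to a line. send_rows: Moves the arm, as the interface text tells. Its arguments: {"type":"object","properties":{"deltas":{"type":"array","items":{"type":"array","items":{"type":"number"}}}},"required":["deltas"]}

```bash
mkdir -p pics; ls
cat > h.py <<'E'
import numpy as np, cv2
from station import r
from scipy.spatial.transform import Rotation as Ro
def cam(n,st=None):
    m=r.camera_model(n); f=200/np.tan(np.radians(m["fov_y"])/2)
    K=np.array([[f,0,m["cx"]],[0,f,m["cy"]],[0,0,1]]); D=np.array(m["distortion"],float)
    if "R" in m: R=np.array(m["R"]);t=np.array(m["t"])
    else:
        T=np.eye(4);T[:3,:3]=Ro.from_quat(st["ee_rot"]).as_matrix();T[:3,3]=st["tcp_pos"]
        M=np.linalg.inv(T@np.array(m["tool_from_camera"]));R=M[:3,:3];t=M[:3,3]
    return K,D,R,t
def pix2z(c,p,z):
    K,D,R,t=c;p=np.array(p,float).reshape(-1,1,2)
    u=cv2.undistortPoints(p,K,D)[:,0]; d=np.c_[u,np.ones(len(u))]@R; o=-R.T@t
    return o+d*((z-o[2])/d[:,2])[:,None]
def proj(c,X):
    K,D,R,t=c; return cv2.projectPoints(np.array(X,float).reshape(-1,1,3),cv2.Rodrigues(R)[0],t,K,D)[0][:,0]
def save(n,im): cv2.imwrite("pics/"+n+".png",im[...,::-1])
E
python3 - <<'E'
from h import *
s=r.get_state();print(s)
for n in("scene","top"):
    im=r.snapshot(n);save(n+"0",im)
    for q in("handle","valve","valve_seat","stem_top","tray"):
        print(n,q,[(round(d["confidence"],2),np.round(d["point"])) for d in r.mark_of(n,q)], [(round(d["confidence"],2),np.round(d["rect"])) for d in r.search_frame(n,q)])
c=cam("top")
print(r.camera_model("top")); print(r.camera_model("wrist"))
E
```

```text
pics
{'time_s': 0.0, 'q': array([-1.27047863e+00,  2.07413232e-01,  1.54291089e+00, -4.50385119e-05,
        1.39352274e+00, -1.50506734e-01]), 'joint_vel': array([-0.00049166,  0.00070205,  0.00132389, -0.00025986, -0.0003531 ,
        0.00112938]), 'joint_efforts': array([-2.84946618e-04, -3.70884776e+01, -2.81416547e+01,  6.98254374e-02,
        3.63604096e-02, -1.84442961e-04]), 'tcp_pos': array([ 0.250265  , -0.51679069,  0.2043151 ]), 'ee_rot': array([ 9.74700544e-01,  2.23511920e-01, -1.06446939e-04, -1.12228362e-03]), 'wrist_force': array([-0.1442661 ,  0.86110085, -0.81536679]), 'ft_torque': array([-0.02549241,  0.00519639, -0.00343237]), 'opening': 0.0940868460730103}
scene handle [(0.98, array([316., 217.])), (0.81, array([300., 279.])), (0.57, array([252., 188.]))] [(0.7, array([302., 194., 331., 219.])), (0.63, array([286., 251., 312., 293.])), (0.6, array([240., 168., 264., 188.]))]
scene valve [(0.82, array([416., 198.]))] [(0.84, array([393.,  79., 593., 206.]))]
scene valve_seat [(0.77, array([426., 176.]))] [(0.9, array([393.,  77., 593., 207.]))]
scene stem_top [(0
[... 951 characters left out ...]
5232, -0.02684483],
       [-0.98699933, -0.01481012, -0.16004058],
       [ 0.15955535,  0.02959258, -0.98674534]]), 't': array([-0.17397778,  0.57825419,  1.13213314])}
{'fov_y': 62.85824821663289, 'cx': 320.9694629498445, 'cy': 205.45112327542822, 'distortion': array([-0.04035145,  0.        ,  0.        ,  0.        ,  0.        ]), 'tool_from_camera': array([[ 1.66086283e-03, -9.65071085e-01, -2.61982906e-01,
         7.57268962e-02],
       [ 9.99997924e-01,  1.29347786e-03,  1.57476418e-03,
        -3.94119935e-04],
       [-1.18089029e-03, -2.61984978e-01,  9.65071229e-01,
        -1.79571918e-01],
       [ 0.00000000e+00,  0.00000000e+00,  0.00000000e+00,
         1.00000000e+00]])}
```

Run:
```python
import cv2
a=cv2.imread("pics/top0.png");s=cv2.imread("pics/scene0.png")
cv2.imwrite("pics/top0c.png",cv2.resize(a[110:330,100:420],None,fx=2.5,fy=2.5,interpolation=2))
```

```text
(no output)
```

View pics/scene0.png

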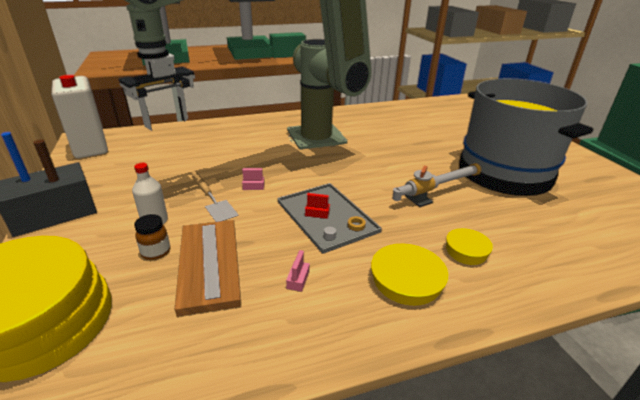

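View pics/top0c.png

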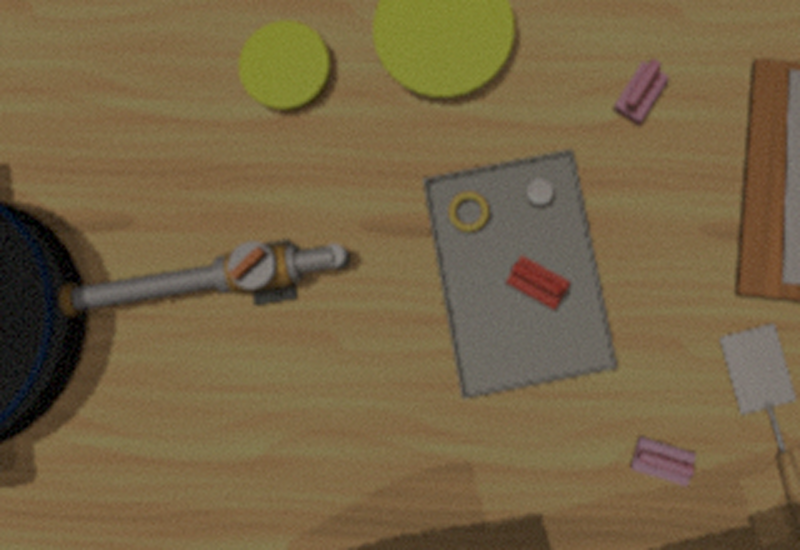

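The red handle at about (315,223) in the top picture, lying in the tray, is the one meant. The pink pieces at (356,147) and (365,294) are the look-alikes: wrong colour and outside the tray. Next I measure the handle, stem and pipe.

```bash
cat >> h.py <<'E'
from scipy.optimize import minimize
def boxes(x,y,yaw,bs):
    "bs: (lx,ly,z0,z1)"
    c,s=np.cos(yaw),np.sin(yaw);P=[]
    for lx,ly,z0,z1 in bs:
        P.append(np.array([[x+c*a*lx/2-s*b*ly/2,y+s*a*lx/2+c*b*ly/2,z] for a in(-1,1) for b in(-1,1) for z in(z0,z1)]))
    return P
def sil(c,P,S=8,shape=(400,640),off=(0,0)):
    m=np.zeros(shape,np.uint8)
    for p in P: cv2.fillConvexPoly(m,cv2.convexHull(np.round(((proj(c,p)-off)*S)).astype(np.int32)),1)
    return m
def fit(c,mask,bs,x0,S=6):
    ys,xs=np.nonzero(mask);o=np.array([xs.min()-8,ys.min()-8]);w=xs.max()-o[0]+8;h=ys.max()-o[1]+8
    M=cv2.resize(mask[o[1]:o[1]+h,o[0]:o[0]+w].astype(np.uint8),None,fx=S,fy=S,interpolation=0)
    def f(v):
        s=sil(c,boxes(v[0],v[1],v[2]*10,bs),S,M.shape,o-0.5); return 1-(s&M).sum()/max(1,(s|M).sum())
    best=None
    for a in np.linspace(0,np.pi,7)[:-1]:
        q=minimize(f,[x0[0],x0[1],a/10],method="Nelder-Mead",options=dict(initial_simplex=np.array([x0[0],x0[1],a/10])+np.array([[0,0,0],[.01,0,0],[0,.01,0],[0,0,.03]])))
        if best is None or q.fun<best.fun:best=q
    return best.x[0],best.x[1],np.degrees(best.x[2]*10)%180,1-best.fun
HB=lambda z:[(.064,.036,z,z+.026),(.060,.012,z+.026,z+.064)]
TANG=[(.042,.010,.086,.104)]
def hsv(im): return cv2.cvtColor(im,cv2.COLOR_RGB2HSV).astype(int)
def blob(m,near,rad):
    yy,xx=np.mgrid[:400,:640];m=m&(np.hypot(xx-near[0],yy-near[1])<rad)
    n,l,st,_=cv2.connectedComponentsWithStats(m.astype(np.uint8),connectivity=8);k=1+np.argmax(st[1:,4]);return l==k
E
python3 - <<'E'
from h import *
c=cam("top");im=cv2.imread("pics/top0.png")[...,::-1].copy();H=hsv(im)
red=((H[...,0]<8)|(H[...,0]>172))&(H[...,1]>140)
m=blob(red,(315,223),30);print(m.sum(),np.argwhere(m).mean(0))
g=pix2z(c,[315,223],.03)[0];print("handle",g,fit(c,m,HB(.004),g))
# tang
print([ (p,H[p[1],p[0]]) for p in [(198,216),(203,212),(195,218),(208,220),(170,223)]])
cop=(H[...,0]<15)&(H[...,1]>85)
m=blob(cop,(199,215),10);print(m.sum(),np.argwhere(m).mean(0)[::-1])
g=pix2z(c,[199,215],.104)[0];print("tang",g,fit(c,m,TANG,g))
print("collar",pix2z(c,[200.8,216],.086))
# pipe: midline of grey pixels columns 135..185, 222..234
pts=[]
for col in list(range(136,184,2)):
    v=im[:,col].sum(1)*1.0; s=H[:,col,1]; rows=[y for y in range(205,238) if s[y]<60]
    if rows: pts.append((col,np.mean(rows)))
pts=np.array(pts);print(len(pts),np.round(pts[::4],1))
for z in(.04,.06):
    W=pix2z(c,pts,z)[:,:2];d=np.linalg.svd(W-W.mean(0))[2][0];d*=np.sign(d[1]);print("pipe dir deg",np.degrees(np.arctan2(d[1],d[0])),W[0],W[-1])
E
```

```text
252 [222.67063492 314.82539683]
handle [ 0.50277265 -0.15748924  0.03      ] (np.float64(0.5053906277510337), np.float64(-0.15679049104304968), np.float64(60.66141130228959), np.float64(0.8206079247331283))
[((198, 216), array([ 10, 139, 121])), ((203, 212), array([ 12, 168, 106])), ((195, 218), array([ 12, 146, 129])), ((208, 220), array([20, 34, 91])), ((170, 223), array([ 13,  20, 114]))]
76 [198.53947368 215.09210526]
tang [0.51212442 0.15212584 0.104     ] (np.float64(0.5133430705625919), np.float64(0.15640504066717897), np.float64(132.8141674349029), np.float64(0.8114457831325301))
collar [[0.51140549 0.15272646 0.086     ]]
24 [[136. 228.]
 [144. 227.]
 [152. 226.]
 [160. 224.]
 [168. 223.]
 [176. 222.]]
pipe dir deg 100.09343093063461 [0.47890935 0.35090477] [0.50252566 0.22024052]
pipe dir deg 100.09343093063464 [0.4774425  0.34146742] [0.50065338 0.21304633]
```

```bash
cat >> h.py <<'E'
def goto(x,y,z,phi):
    "prints shift cm in tool axes and turn about tool z (deg) from measured pose to target (tool down, tool x at yaw phi deg)"
    s=r.get_state();R=Ro.from_quat(s["ee_rot"]).as_matrix();p=R.T@(np.array([x,y,z])-s["tcp_pos"])*100
    ph=np.degrees(np.arctan2(R[1,0],R[0,0]));rel=R.T@(Ro.from_euler("z",phi,degrees=True)*Ro.from_euler("x",180,degrees=True)).as_matrix()
    print("t",round(s["time_s"],2),"tcp",np.round(s["tcp_pos"],4),"phi",round(ph,2),"F",np.round(s["wrist_force"],2),"M",np.round(s["ft_torque"],3),"op",round(s["opening"],4))
    print("delta cm",np.round(p,2),"rot",np.round(Ro.from_matrix(rel).as_rotvec(degrees=True),2))
E
python3 -c "
from h import *
goto(.505,-.157,.17,60.7)"
```

```text
t 1.1 tcp [ 0.2505 -0.5176  0.2054] phi 25.83 F [-1.19 -0.71  0.41] M [-0.001  0.018 -0.008] op 0.0943
delta cm [ 38.62 -21.36   3.54] rot [ -0.     0.   -34.87]
```

Request:
{"fn": "send_rows", "kwargs": {
  "deltas": [
    [9.4,4.8,-2.7,0,0,0,-4],
    [9.4,9.6,-5.3,0,0,0,-8.5],
    [9.4,14.5,-8,0,0,0,-13],
    [9.4,19.3,-10.7,0,0,0,-17.5],
    [9.4,24.1,-13.3,0.5,0,0,-22],
    [9.4,29,-16,1.5,0,0,-26.5],
    [9.4,33.8,-18.7,2.5,0,0,-31],
    [9.4,38.6,-21.4,3.5,0,0,-34.9],
    [9.4,38.6,-21.4,3.5,0,0,-34.9],
    [9.4,38.6,-21.4,3.5,0,0,-34.9]
  ]
}}

```text
time_s: 2.35
tcp_pos: [0.5046, -0.157, 0.1705]
ee_rot: [0.863, 0.506, -0.0, 0.0]
wrist_force: [-0.3, -0.0, 0.1]
opening: 0.094
```

Run:
```python
from h import *
st=r.get_state();im=r.snapshot("wrist");save("w1",im);c=cam("wrist",st);H=hsv(im)
red=((H[...,0]<8)|(H[...,0]>172))&(H[...,1]>140)
g=np.array([.5055,-.157,.03]);m=blob(red,proj(c,g)[0],160);print(m.sum())
v=fit(c,m,HB(.004),g,S=2);print("handle",v)
s=sil(c,boxes(v[0],v[1],np.radians(v[2]),HB(.004)),1)
im=im.copy();cv2.drawContours(im,cv2.findContours(s,0,2)[0],-1,(0,255,0),1);save("w1f",im)
goto(v[0],v[1],.036,v[2])
```

```text
2376
handle (np.float64(0.5037769315922267), np.float64(-0.1569268612569305), np.float64(62.61520307231747), np.float64(0.9456608280254777))
t 2.4 tcp [ 0.5045 -0.1577  0.1707] phi 60.67 F [-0.39 -0.75  0.05] M [-0.035 -0.016  0.007] op 0.0941
delta cm [ 0.04 -0.1  13.47] rot [ 0.03  0.03 -1.94]
```

View pics/w1f.png

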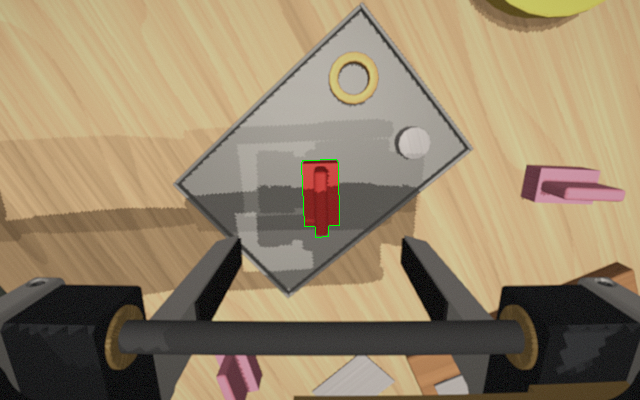

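The picture shows the red handle at (321,198), with the fitted outline on it. The plug at (412,142) and the nut at (353,77) are clear of the fingers. Descend and grip.

Request:
{"fn": "send_rows", "kwargs": {
  "deltas": [
    [9.4,0,-0.1,4.5,0,0,-1.9],
    [9.4,0,-0.1,9,0,0,-1.9],
    [9.4,0,-0.1,12,0,0,-1.9],
    [9.4,0,-0.1,13.4,0,0,-1.9],
    [9.4,0,-0.1,13.4,0,0,-1.9],
    [0.5,0,-0.1,13.4,0,0,-1.9],
    [0.5,0,-0.1,13.4,0,0,-1.9],
    [0.5,0,-0.1,13.4,0,0,-1.9],
    [0.5,0,-0.1,13.4,0,0,-1.9],
    [0.5,0,-0.1,13.4,0,0,-1.9]
  ]
}}

```text
time_s: 3.65
tcp_pos: [0.5039, -0.1562, 0.0365]
ee_rot: [0.854, 0.52, 0.0, 0.0]
wrist_force: [0.3, -0.6, -0.0]
opening: 0.0475
```

Run:
```python
from h import *
goto(.49,.02,.25,132)
```

```text
t 3.65 tcp [ 0.5039 -0.1562  0.0365] phi 62.64 F [ 0.29 -0.6  -0.03] M [-0.054 -0.037 -0.022] op 0.0475
delta cm [ 15.01  -9.33 -21.35] rot [ 1.000e-02  1.000e-02 -6.936e+01]
```

Still closing; let it finish, then lift.

Request:
{"fn": "send_rows", "kwargs": {
  "deltas": [
    [0.5,0,0,0,0,0,0],
    [0.5,0,0,0,0,0,0],
    [0.5,0,0,0,0,0,0],
    [0.5,0,0,0,0,0,0],
    [0.5,0,0,0,0,0,0],
    [0.5,0,0,0,0,0,0],
    [0.5,0,0,-1,0,0,0],
    [0.5,0,0,-4,0,0,0],
    [0.5,0,0,-8,0,0,0],
    [0.5,0,0,-12,0,0,0]
  ]
}}

```text
time_s: 4.9
tcp_pos: [0.5037, -0.1562, 0.1581]
ee_rot: [0.854, 0.52, 0.0, 0.0]
wrist_force: [1.1, 0.4, -1.7]
opening: 0.0122
```

Run:
```python
from h import *
goto(.512,.025,.24,132)
```

```text
t 4.9 tcp [ 0.5037 -0.1562  0.1581] phi 62.63 F [ 1.08  0.36 -1.69] M [-0.012 -0.074  0.003] op 0.0122
delta cm [16.47 -7.59 -8.19] rot [ 1.000e-02  1.000e-02 -6.937e+01]
```

Run:
```python
from h import *
goto(.565,.095,.225,132)
```

```text
t 4.9 tcp [ 0.5037 -0.1562  0.1581] phi 62.63 F [ 1.08  0.36 -1.69] M [-0.012 -0.074  0.003] op 0.0122
delta cm [25.13 -6.11 -6.69] rot [ 1.000e-02  1.000e-02 -6.937e+01]
```

Request:
{"fn": "send_rows", "kwargs": {
  "deltas": [
    [0.5,1.5,-0.5,-3.5,0,0,-6],
    [0.5,5,-1.2,-6.7,0,0,-14],
    [0.5,9,-2.2,-6.7,0,0,-23],
    [0.5,13,-3.2,-6.7,0,0,-32],
    [0.5,17,-4.2,-6.7,0,0,-42],
    [0.5,21,-5.2,-6.7,0,0,-52],
    [0.5,24,-5.9,-6.7,0,0,-61],
    [0.5,25.1,-6.1,-6.7,0,0,-69.4],
    [0.5,25.1,-6.1,-6.7,0,0,-69.4],
    [0.5,25.1,-6.1,-6.7,0,0,-69.4]
  ]
}}

```text
time_s: 6.15
tcp_pos: [0.5649, 0.0942, 0.2237]
ee_rot: [0.408, 0.913, -0.0, 0.0]
wrist_force: [-0.2, 0.7, -1.7]
opening: 0.0121
```

Run:
```python
from h import *
st=r.get_state();im=r.snapshot("wrist");save("w2",im);c=cam("wrist",st);H=hsv(im)
for q in("stem_top","valve_seat"):
  for d in r.mark_of("wrist",q): print(q,d["confidence"],d["point"],pix2z(c,d["point"],.104 if q[0]=="s" else .086))
print(proj(c,[.513,.156,.104]))
goto(.513,.155,.2,132)
```

```text
stem_top 0.56 [323.2, 110.2] [[0.51136977 0.15624301 0.104     ]]
stem_top 0.33 [325.7, 113.6] [[0.51495523 0.15556648 0.104     ]]
valve_seat 0.81 [326.0, 112.5] [[0.51457726 0.15676207 0.086     ]]
valve_seat 0.34 [321.3, 115.5] [[0.51313185 0.1517973  0.086     ]]
[[324.38733621 111.69152815]]
t 6.3 tcp [0.565  0.0939 0.2236] phi 131.91 F [ 0.44  0.24 -1.1 ] M [-0.018 -0.123  0.014] op 0.0121
delta cm [8.02 0.21 2.36] rot [-0.    0.   -0.09]
```

View pics/w2.png

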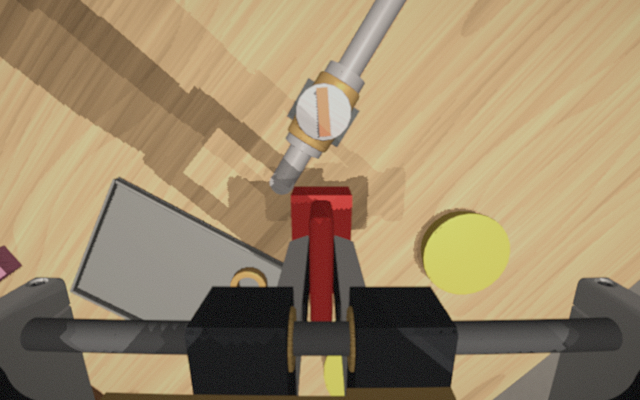

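The tang shows at (323,112) on the collar, slightly tilted against the tool axis; the pipe runs up to (395,5). Fit these.

Run:
```python
from h import *
st=r.get_state();im=cv2.imread("pics/w2.png")[...,::-1].copy();c=cam("wrist",st);H=hsv(im)
cop=(H[...,0]<16)&(H[...,1]>75)
m=blob(cop,(323,112),26);print(m.sum(),np.argwhere(m).min(0),np.argwhere(m).max(0))
v=fit(c,m,TANG,(.513,.156),S=6);print("tang",v)
white=(H[...,1]<40)&(H[...,2]>165)|m
w=blob(white,(323,112),30);cn=max(cv2.findContours(w.astype(np.uint8),0,1)[0],key=len);e=cv2.fitEllipse(cv2.convexHull(cn));print("collar ellipse",e,pix2z(c,e[0],.086))
hd=e[1][0]/2
# pipe edges: axis points as midpoints of low-sat runs on rows 5..55
pts=[]
for y in range(3,56,2):
    xs=[x for x in range(335,412) if H[y,x,1]<38]
    if len(xs)>8: pts.append((np.median(xs),y))
pts=np.array(pts,float);print(len(pts),pts[0],pts[-1])
W=pix2z(c,pts,.06)[:,:2];d=np.linalg.svd(W-W.mean(0))[2][0];d*=np.sign(d[1]);print("pipe deg",np.degrees(np.arctan2(d[1],d[0])))
o=im.copy();s=sil(c,boxes(v[0],v[1],np.radians(v[2]),TANG),1);cv2.drawContours(o,cv2.findContours(s,0,2)[0],-1,(0,255,0),1)
cv2.ellipse(o,e,(0,0,255),1)
for p in pts:cv2.circle(o,(int(p[0]),int(p[1])),1,(255,0,255),-1)
save("w2c",cv2.resize(o[0:200,240:420],None,fx=3,fy=3,interpolation=0))
# handle in hand
red=((H[...,0]<8)|(H[...,0]>172))&(H[...,1]>140)
R=Ro.from_quat(st["ee_rot"]).as_matrix();ph=np.arctan2(R[1,0],R[0,0])
zb=st["tcp_pos"][2]-.0325
b=boxes(st["tcp_pos"][0],st["tcp_pos"][1],ph,[(.064,.036,zb,zb+.026)])[0]
for dx in(-.002,0,.002):print("hub front edge pred",dx,proj(c,b+R@[dx,0,0])[4:].round(1).tolist())
mm=blob(red,(320,210),60);ys,xs=np.nonzero(mm);print("hub rows",ys.min(),"cols at +3",xs[ys==ys.min()+3].min(),xs[ys==ys.min()+3].max())
```

```text
501 [ 88 316] [136 330]
tang (np.float64(0.5122526087287714), np.float64(0.15453920631065435), np.float64(136.1129367930419), np.float64(0.8787849093581578))
collar ellipse ((323.16339111328125, 111.32575988769531), (54.46928405761719, 56.27140426635742), 176.08253479003906) [[0.5118958 0.1555198 0.086    ]]
27 [388.   3.] [357.  55.]
pipe deg 100.5394235061462
hub front edge pred -0.002 [[348.5, 189.2], [352.1, 198.7], [294.2, 189.1], [290.7, 198.6]]
hub front edge pred 0 [[348.6, 186.2], [352.2, 195.4], [294.2, 186.1], [290.6, 195.3]]
hub front edge pred 0.002 [[348.7, 183.2], [352.3, 192.0], [294.1, 183.1], [290.5, 191.9]]
hub rows 187 cols at +3 293 349
```

View pics/w2c.png

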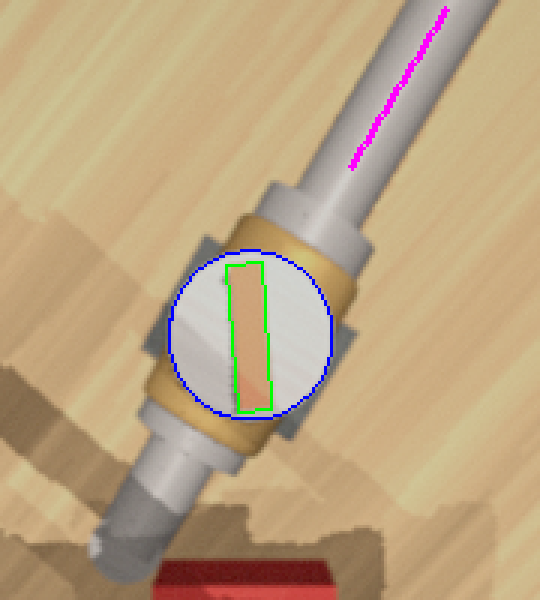

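Run:
```python
from h import *
goto(.5117,.1554,.145,136.1)
```

```text
t 6.3 tcp [0.565  0.0939 0.2236] phi 131.91 F [ 0.44  0.24 -1.1 ] M [-0.018 -0.123  0.014] op 0.0121
delta cm [8.13 0.14 7.86] rot [-0.    0.   -4.19]
```

Request:
{"fn": "send_rows", "kwargs": {
  "deltas": [
    [0.5,3,0.1,0,0,0,-2],
    [0.5,6,0.1,0.5,0,0,-4.2],
    [0.5,8.1,0.1,2,0,0,-4.2],
    [0.5,8.1,0.1,4,0,0,-4.2],
    [0.5,8.1,0.1,6,0,0,-4.2],
    [0.5,8.1,0.1,7.2,0,0,-4.2],
    [0.5,8.1,0.1,7.8,0,0,-4.2],
    [0.5,8.1,0.1,7.8,0,0,-4.2],
    [0.5,8.1,0.1,7.8,0,0,-4.2],
    [0.5,8.1,0.1,7.8,0,0,-4.2]
  ]
}}

```text
time_s: 7.55
tcp_pos: [0.5122, 0.1555, 0.1462]
ee_rot: [0.373, 0.928, 0.0, 0.001]
wrist_force: [-0.4, 0.2, -0.5]
opening: 0.0117
```

Run:
```python
from h import *
goto(.5117,.1554,.1185,136.1)
```

```text
t 7.55 tcp [0.5122 0.1555 0.1462] phi 136.22 F [-0.4   0.2  -0.52] M [-0.04  -0.104  0.02 ] op 0.0117
delta cm [ 0.03 -0.05  2.77] rot [0.06 0.05 0.12]
```

Request:
{"fn": "send_rows", "kwargs": {
  "deltas": [
    [0.5,0,0,0.2,0,0,0],
    [0.5,0,0,0.4,0,0,0],
    [0.5,0,0,0.6,0,0,0],
    [0.5,0,0,0.7,0,0,0],
    [0.5,0,0,0.8,0,0,0],
    [0.5,0,0,0.9,0,0,0],
    [0.5,0,0,0.95,0,0,0],
    [0.5,0,0,1.0,0,0,0],
    [0.5,0,0,1.05,0,0,0],
    [0.5,0,0,1.1,0,0,0]
  ]
}}

```text
time_s: 8.8
tcp_pos: [0.5116, 0.1555, 0.1344]
ee_rot: [0.373, 0.928, 0.0, 0.0]
wrist_force: [0.2, 0.5, -1.3]
opening: 0.0116
```

Run:
```python
from h import *
goto(.5117,.1554,.1185,136.1)
```

```text
t 8.8 tcp [0.5116 0.1555 0.1344] phi 136.23 F [ 0.23  0.48 -1.27] M [ 0.027 -0.206 -0.046] op 0.0116
delta cm [-0.01 -0.    1.59] rot [0.   0.   0.13]
```

Request:
{"fn": "send_rows", "kwargs": {
  "deltas": [
    [0.5,0,0,0.05,0,0,0],
    [0.5,0,0,0.1,0,0,0],
    [0.5,0,0,0.15,0,0,0],
    [0.5,0,0,0.2,0,0,0],
    [0.5,0,0,0.25,0,0,0],
    [0.5,0,0,0.3,0,0,0],
    [0.5,0,0,0.35,0,0,0],
    [0.5,0,0,0.4,0,0,0],
    [0.5,0,0,0.4,0,0,0],
    [0.5,0,0,0.4,0,0,0]
  ]
}}

```text
time_s: 10.05
tcp_pos: [0.5116, 0.1555, 0.1305]
ee_rot: [0.373, 0.928, 0.0, -0.0]
wrist_force: [0.7, 0.2, -1.9]
opening: 0.0121
```

Run:
```python
from h import *
goto(.5117,.1554,.1185,136.1)
```

```text
t 10.05 tcp [0.5116 0.1555 0.1305] phi 136.23 F [ 0.68  0.2  -1.94] M [ 0.053 -0.072 -0.   ] op 0.0121
delta cm [-0.02 -0.    1.2 ] rot [ 0.   -0.    0.13]
```

The slot is over the tang with no force. On down to just above the collar, then feel for it.

Request:
{"fn": "send_rows", "kwargs": {
  "deltas": [
    [0.5,0,0,0.15,0,0,0],
    [0.5,0,0,0.3,0,0,0],
    [0.5,0,0,0.45,0,0,0],
    [0.5,0,0,0.6,0,0,0],
    [0.5,0,0,0.75,0,0,0],
    [0.5,0,0,0.85,0,0,0],
    [0.5,0,0,0.95,0,0,0],
    [0.5,0,0,1.05,0,0,0],
    [0.5,0,0,1.1,0,0,0],
    [0.5,0,0,1.1,0,0,0]
  ]
}}

```text
time_s: 11.3
tcp_pos: [0.5116, 0.1555, 0.1194]
ee_rot: [0.373, 0.928, -0.0, -0.0]
wrist_force: [-0.6, 0.2, -0.6]
opening: 0.012
```

Run:
```python
from h import *
goto(.5117,.1554,.1185,136.1)
```

```text
t 11.3 tcp [0.5116 0.1555 0.1194] phi 136.23 F [-0.59  0.21 -0.64] M [ 0.05  -0.129  0.037] op 0.012
delta cm [-0.02  0.    0.09] rot [-0.   -0.    0.13]
```

Request:
{"fn": "send_rows", "kwargs": {
  "deltas": [
    [0.5,0,0,0.02,0,0,0],
    [0.5,0,0,0.04,0,0,0],
    [0.5,0,0,0.06,0,0,0],
    [0.5,0,0,0.08,0,0,0],
    [0.5,0,0,0.1,0,0,0],
    [0.5,0,0,0.12,0,0,0],
    [0.5,0,0,0.14,0,0,0],
    [0.5,0,0,0.16,0,0,0],
    [0.5,0,0,0.16,0,0,0],
    [0.5,0,0,0.16,0,0,0]
  ]
}}

```text
time_s: 12.55
tcp_pos: [0.5116, 0.1555, 0.1183]
ee_rot: [0.373, 0.928, 0.0, 0.0]
wrist_force: [-2.4, -1.3, 3.5]
opening: 0.0119
```

Run:
```python
from h import *
goto(.5117,.1554,.1185,136.1)
```

```text
t 12.55 tcp [0.5116 0.1555 0.1183] phi 136.23 F [-2.44 -1.29  3.5 ] M [-0.13   0.327 -0.016] op 0.0119
delta cm [-0.01 -0.   -0.02] rot [0.   0.   0.13]
```

Home with about 5 N. Turn +54° (counter-clockwise) in two calls.

Request:
{"fn": "send_rows", "kwargs": {
  "deltas": [
    [0.5,0,0,0,0,0,-1.5],
    [0.5,0,0,0,0,0,-4],
    [0.5,0,0,0,0,0,-7],
    [0.5,0,0,0,0,0,-10],
    [0.5,0,0,0,0,0,-13],
    [0.5,0,0,0,0,0,-16],
    [0.5,0,0,0,0,0,-19],
    [0.5,0,0,0,0,0,-22],
    [0.5,0,0,0,0,0,-25],
    [0.5,0,0,0,0,0,-27]
  ]
}}

```text
time_s: 13.8
tcp_pos: [0.512, 0.1556, 0.1182]
ee_rot: [0.145, 0.989, 0.0, 0.0]
wrist_force: [-1.2, -0.1, 3.7]
opening: 0.0119
```

Run:
```python
from h import *
goto(.5117,.1554,.1183,190.5)
```

```text
t 13.8 tcp [0.512  0.1556 0.1182] phi 163.32 F [-1.22 -0.09  3.7 ] M [ 0.007  0.161 -0.152] op 0.0119
delta cm [ 0.02 -0.03 -0.01] rot [ 2.000e-02  5.000e-02 -2.718e+01]
```

Request:
{"fn": "send_rows", "kwargs": {
  "deltas": [
    [0.5,0,0,0,0,0,-3],
    [0.5,0,0,0,0,0,-6],
    [0.5,0,0,0,0,0,-9],
    [0.5,0,0,0,0,0,-12],
    [0.5,0,0,0,0,0,-15],
    [0.5,0,0,0,0,0,-18],
    [0.5,0,0,0,0,0,-21],
    [0.5,0,0,0,0,0,-24],
    [0.5,0,0,0,0,0,-27],
    [0.5,0,0,0,0,0,-27.2]
  ]
}}

```text
time_s: 15.05
tcp_pos: [0.512, 0.1553, 0.1183]
ee_rot: [-0.091, 0.996, -0.0, 0.0]
wrist_force: [-1.8, -1.1, 5.4]
opening: 0.0114
```

Run:
```python
from h import *
st=r.get_state();im=r.snapshot("wrist");save("w3",im);c=cam("wrist",st);H=hsv(im)
red=((H[...,0]<8)|(H[...,0]>172))&(H[...,1]>140)
m=blob(red,(320,210),120);ys,xs=np.nonzero(m)
R=Ro.from_quat(st["ee_rot"]).as_matrix();ph=np.arctan2(R[1,0],R[0,0])
b=boxes(*st["tcp_pos"][:2],ph,[(.064,.036,.086,.112)])[0];print("pred",proj(c,b)[4:].round(1).tolist(),"rows",ys.min(),xs[ys==ys.min()+3].min(),xs[ys==ys.min()+3].max())
goto(.5117,.1554,.1183,190.5)
```

```text
pred [[348.1, 186.5], [351.6, 195.7], [293.6, 186.4], [289.9, 195.6]] rows 186 294 349
t 15.1 tcp [0.512  0.1553 0.1183] phi -169.58 F [-1.69 -1.34  5.34] M [-0.091  0.184 -0.114] op 0.0117
delta cm [ 0.03  0.02 -0.  ] rot [-0.03  0.05 -0.08]
```

View pics/w3.png

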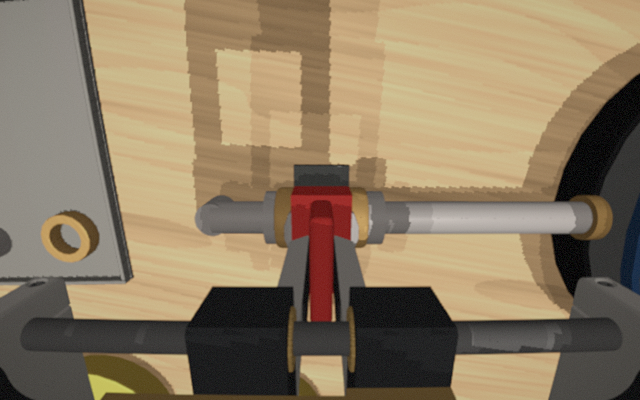

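The pipe lies level at row 216 and the fin stands square to it at column 321. Release and rise.

Request:
{"fn": "send_rows", "kwargs": {
  "deltas": [
    [0.5,0,0,-0.03,0,0,0],
    [5,0,0,-0.03,0,0,0],
    [5,0,0,-0.03,0,0,0],
    [5,0,0,-0.03,0,0,0],
    [5,0,0,-0.03,0,0,0],
    [5,0,0,-0.03,0,0,0],
    [5,0,0,-1.5,0,0,0],
    [5,0,0,-5,0,0,0],
    [5,0,0,-9,0,0,0],
    [5,0,0,-9,0,0,0]
  ]
}}

```text
time_s: 16.35
tcp_pos: [0.5149, 0.156, 0.2131]
ee_rot: [-0.091, 0.996, 0.0, 0.005]
wrist_force: [0.5, 0.4, 0.1]
opening: 0.0502
```

Run:
```python
from h import *
st=r.get_state();im=r.snapshot("wrist");save("w4",im);c=cam("wrist",st);H=hsv(im)
red=((H[...,0]<8)|(H[...,0]>172))&(H[...,1]>140)
g=(.512,.1555);m=blob(red,proj(c,[*g,.12])[0],160)
for z in(.086,.09,.104):
  v=fit(c,m,HB(z),g,S=2);print(z,np.round(v,4))
v=fit(c,m,HB(.086),g,S=2);s=sil(c,boxes(v[0],v[1],np.radians(v[2]),HB(.086)),1)
pts=[]
for x in range(420,560,4):
    ys=[y for y in range(120,340) if H[y,x,1]<38 and H[y,x,2]>110]
    if len(ys)>8: pts.append((x,np.median(ys)))
W=pix2z(c,pts,.06)[:,:2];d=np.linalg.svd(W-W.mean(0))[2][0];d*=np.sign(d[1]);print("pipe",len(pts),pts[0],pts[-1],np.degrees(np.arctan2(d[1],d[0])))
im=im.copy();cv2.drawContours(im,cv2.findContours(s,0,2)[0],-1,(0,255,0),1);save("w4f",im)
goto(.512,.1555,.2,190.5)
```

```text
0.086 [ 0.5108  0.1553 10.8609  0.9302]
0.09 [ 0.5103  0.1553 11.2454  0.9021]
0.104 [ 0.5082  0.155  10.4799  0.8244]
pipe 26 (420, np.float64(186.0)) (520, np.float64(186.5)) 100.10467478178344
t 16.4 tcp [0.5132 0.1557 0.2105] phi -169.57 F [ 0.37  0.44 -0.3 ] M [ 0.069 -0.14   0.017] op 0.0501
delta cm [ 0.12 -0.    1.05] rot [-0.01  0.3  -0.07]
```

View pics/w4f.png

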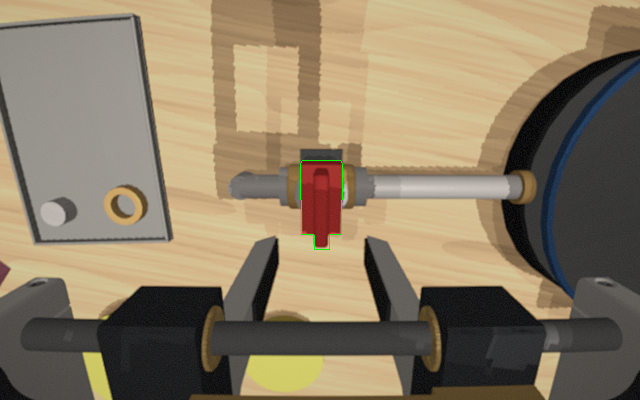

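The handle at (321,200) is released; its outline fits best at z = 0.086 m (on the collar) and its fin is square to the pipe. Hand in.

```bash
python3 -c "
from station import r
print(r.close_job())"
```

```text
the job is handed in; nothing more can be done
None
```

The red handle is fully home on the stem, turned to closed and released. I handed the job in at about 16.4 s of the 72 s allowed; no verdict was reported.

- **Seating:** The slot slipped over the tang first time, without hunting. The handle touched down on the collar with about 5 N on the wrist sensor while the valve was still about 2.2 rad open.
- **Closing:** I turned it about 54° counter-clockwise. At the end of the turn the upward wrist force read 5.4 N and the twist about 0.11 N m. Those are end-of-move readings.
- **Last check, from the wrist camera after release:**
  - The handle's outline fitted best with its underside at collar height.
  - Its centre was about 1 mm from the measured stem axis.
  - The fin stood at 10.9°, against 10.1 to 10.5° for square across the pipe.
- **Clearance:** The gripper was clear above the handle, with near-zero force. The nut and plug were still in the tray. I did not re-measure the other bystanders, but the arm passed well clear of them.

None of the checks failed or disagreed.

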